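# Load the reference capsule into the counter's bayonet port

## Robot

A 7-joint arm with a two-finger parallel gripper is mounted at the origin on the work surface. World frame = base frame: x ahead of the robot, y to its left, z up, the work surface at z = 0. Lengths are in mm, angles in rad, forces in N, time in s.
With the tool pointing down it reaches from about 400 to 875 mm from the base axis. Payload 19.3 kg.
Tool frame: the origin (TCP) lies at the very end of the fingers, on their centre line; the grasp point (between the pads) lies 19 mm behind it (grip_point_offset is the z of the grasp point in the tool frame, in mm); z points along the fingers, x is the direction in which the jaws open and shut, and the axes are right-handed (so a half turn about z gives the same grasp; the last joint's range is limited). The gripper opens to 85 mm and grips with 20 to 120 N. Pads are 22 mm wide; open, the fingers measure 114 mm over their backs; the gripper's body (76 mm by 85 mm) begins 54 mm behind the grasp point. The pads swing forward as they close: fully open they stand 13 mm farther back than shut.
Start: joints at [-1.225, 0.521, -0.036, 1.599, 0.021, 1.021, -0.113], TCP at [252.468, 571.729, 231.291] pointing down, gripper open.
Joint ranges: [-2.91, 2.91], [-0.3, 2.13], [-1.5, 1.42], [0.17, 2.43], [-1.26, 4.41], [0.16, 1.93], [-2.52, 2.52]. Speed limits (rad/s): [1.89, 1.89, 2.39, 2.39, 3.01, 3.01, 3.01].

## Interface

Orientations are given as a 3x3 rotation matrix whose columns are the frame's x, y, z axes.
In Python, from workcell import movep, movel, goto_joints, open_gripper, clamp, wait, inverse_kinematics, read_state, camera, PlanningError, finish_job, grip_point_offset gives the robot as it stands. Calls block until the motion is done:
- movep(position, orientation): joint-space move of the TCP to a pose.
- movel(position, frame=None, max_speed=150, guard=None): straight line of the TCP; frame=None keeps the orientation; max_speed is the mean speed in mm/s. With guard (N) it stops when the force on the tool has changed by that much, and returns True; else False.
- goto_joints(angles): joint-space move.
- open_gripper() and clamp(): open the fingers fully, or close them until they stop; the grip force is fixed at half the most.
- wait(seconds).
- inverse_kinematics(position, orientation): joint angles nearest the present ones, or None.
- read_state(): the state.
- camera(name): name is "scene" or "top" or "wrist"; returns a dict with "image" (480x640x3 uint8, blue, green, red), "range_z" (480x640 float32, mm along the optical axis (not along the pixel's ray), 0 where there is no reading), "fx", "fy", "cx", "cy" (pixels), "cam_to_world" (4x4, takes a point from camera to world coordinates). Camera axes: x right, y up, looking along -z (the intrinsics and any distortion apply to the point x, -y, -z); pixel columns grow to the right and rows downward; lengths in mm; the calibration is good to about 2 mm. A picture is of the moment at which its call begins.
A pose or a line that the arm cannot do raises PlanningError and nothing moves.
- finish_job(): hands the job in, once; it reports no verdict.
The state is a dict: "time": time; "qpos": joint angles; "qvel": joint speeds; "joint_efforts": joint torques, N m; "eef_pos": TCP position; "tool_rot": TCP orientation; "ft_force": force on the tool from outside, world axes, zero at the start; "torque": the same for the moment, N m; "finger_gap": finger opening in mm.
Only numpy, scipy, OpenCV 4.12 (cv2) and the standard library are available. Lean on these libraries where they do the work, as an engineer would, in place of code of your own. Each camera call takes 0.05 s, during which the arm holds its last target. There are 200 camera calls.

## Task

Take the steel and blue reference capsule out of its sloping cradle, stand it upright on the black rubber mat and let go of it. Then take it again by its yellow wing grip, push it fully home into the bayonet port on the white counter with its lugs through the two slots, and turn it clockwise (seen from above) as far as the stop so that it is locked, and let go. Leave the other things on the bench where they are.

Things in the scene. Friction and masses are not known exactly. Their poses are not given: they have to be found in the camera images.
- capsule: Loose capsule, 0.35 kg, 100 mm long. Origin: centre of its flat foot; z runs along it to the grip. Steel cylinder 40 mm across, z 0-70 mm (blue band z 34-64); brass lug bar at the foot along y: 60 mm tip to tip, 14 wide, 6 thick. Half a turn about z gives the same part. Starts lying in the cradle, 20 degrees above level, grip end up, y level, x mostly upward.
- cradle: Fixed grey and black cradle, base 140 x 56 mm, origin under its middle. The capsule lies over its x axis, grip end to -x, foot centre at x = 48 mm, 45 mm above the bench, on two V supports (at capsule z 8-20 and 57-69 mm, up to 22 mm either side of the axis, below it) and a plate under the foot. Lift upward.
- capsule_wing (a point): Centre of the capsule's yellow wing grip, on its axis 85 mm from the foot (capsule z 70-100 mm). The wing is 36 mm long along capsule y (same direction as the lugs) and 14 mm thick along x. Axes as the capsule's.
- port_slot (a point): Middle of one slot of the port (blue mark), 27 mm from its axis, at the top of the lips. The slots lie along port y turned 70 degrees anticlockwise seen from above. The lugs enter along the slots, either way round; from there the capsule turns 70 degrees clockwise to the stop. Axes as the port's.
- mat: Fixed square black rubber mat 120 x 120 mm, 3 mm thick; origin at the centre of its underside, on the bench.
- counter: Fixed white counter 240 x 170 x 60 mm high, from 70 mm before (-x) to 170 mm behind (+x) its origin, which is on the bench under the port's axis. Behind the port a keypad with green display, up to 74 mm high; lead bricks along its +y side (from 93 mm off the origin, up to 100 mm high) and one behind it.
- port: Bayonet port on the counter: round metal mount 94 mm across, 15 mm high. Origin on its axis at the inner floor, where the foot rests when home, 60 mm above the bench; z up. Lips (z 9-15 mm) with a 45 mm central hole and two facing slots 19 mm wide, reaching 32 mm from the axis. Locked: capsule y along port y (red marks), either way round.
- tape: Bystander: black tape roll, 60 mm across, 19 mm high; origin under its centre.
- jar: Bystander: clear jar, 48 mm across, 75 mm high; origin under its centre.
- dish_a: Bystander: brass sample dish, 38 mm across, 7 mm high; origin under its centre.
- dish_b: Bystander: white sample dish, 38 mm across, 7 mm high; origin under its centre.
- tweezers: Bystander: flat steel tweezers, 120 mm long along x, 6 mm thick; origin under their middle.
Not all that is in view belongs to the job. Several things have the shape of the mat; the one meant has the colours described above. Leave any orange look-alike of the capsule alone.

How it is judged:
By the outcome, as a careful person would: the job done as asked, in the order asked, and still so for the second after the job is handed in, with the robot touching nothing.
It also fails if it takes over 70 s, if anything falls off the work surface, if the arm or the gripper's body presses on something with over 40 N, if the wrist force passes 120 N, or if a joint passes its speed limit or range.

## Working session

There is one attempt and no reset: what is moved stays moved. The work goes in short steps, each a Python script; the robot and the scene stay as the last script left them, time stands still between calls to the robot, and variables do not carry over. Pictures are saved under pics/ and viewed, about 8 in all and at most 12, crops included, and the job is handed in when it is done.

```bash
mkdir -p pics; ls; cat > h.py <<'E'
import numpy as np, cv2
from workcell import *
def snap(n,name):
    c=camera(n); cv2.imwrite(f'pics/{name}.png',c['image']); np.savez(f'pics/{name}.npz',**c); return c
def load(name): return dict(np.load(f'pics/{name}.npz'))
def ray(c,u,v):
    T=c['cam_to_world']; d=np.array([(u-c['cx'])/c['fx'],-(v-c['cy'])/c['fy'],-1.]); return T[:3,3],T[:3,:3]@d
def onplane(c,u,v,z):
    o,d=ray(c,u,v); return o+d*(z-o[2])/d[2]
def cloud(c):
    v,u=np.mgrid[:480,:640]; T=c['cam_to_world']; r=c['range_z']
    p=np.stack([(u-c['cx'])/c['fx']*r,-(v-c['cy'])/c['fy']*r,-r],-1)
    return p@T[:3,:3].T+T[:3,3]
E
python3 - <<'E'
from h import *
for n in('top','scene'):
    c=snap(n,n+'0'); print(n,[k for k in c],c['cam_to_world'].round(2).tolist(),c['fx'],(c['range_z']>0).mean())
s=read_state(); print(s['eef_pos'],np.round(s['tool_rot'],3),s['finger_gap'],s['time'],grip_point_offset)
E
```

```text
pics
top ['image', 'range_z', 'fx', 'fy', 'cx', 'cy', 'cam_to_world'] [[-0.02, 0.99, -0.15, 305.49], [-1.0, -0.02, -0.0, -104.0], [-0.01, 0.15, 0.99, 1235.55], [0.0, 0.0, 0.0, 1.0]] 517.60125796153 0.9962369791666666
scene ['image', 'range_z', 'fx', 'fy', 'cx', 'cy', 'cam_to_world'] [[0.73, -0.42, 0.54, 992.25], [0.68, 0.46, -0.56, -606.36], [-0.02, 0.78, 0.62, 642.25], [0.0, 0.0, 0.0, 1.0]] 482.58374561172195 0.9960774739583333
[252.37395999 571.46333597 230.79929803] [[ 0.404  0.915 -0.   ]
 [ 0.915 -0.404 -0.001]
 [-0.001  0.    -1.   ]] 85.29934125740463 0.1 -18.700000000000003
```

View pics/top0.png

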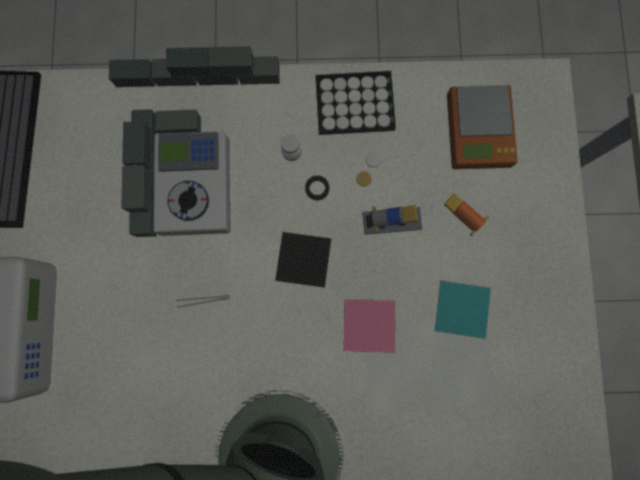

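View pics/scene0.png

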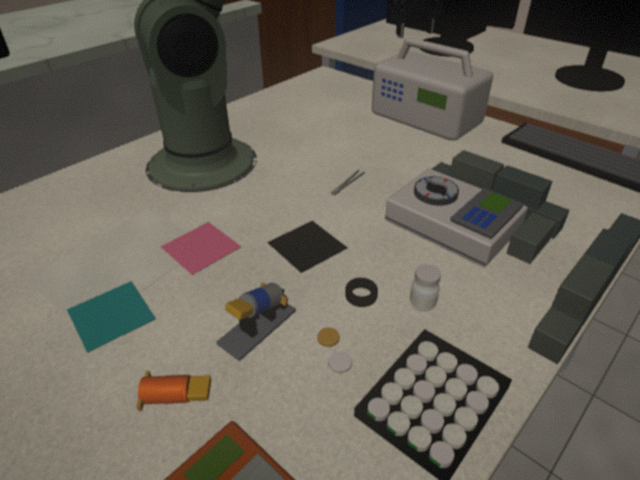

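The top view shows the capsule in its cradle at about (392,217), with its grip end to the right. The black mat is at (303,260), the port at (188,200) and the orange look-alike at (465,213). The scene view agrees. Next I'll measure each of these roughly.

```bash
cat > rough.py <<'E'
from h import *
c=load('top0'); P=cloud(c); im=c['image']; hsv=cv2.cvtColor(im,cv2.COLOR_BGR2HSV)
def at(u,v,r=3):
    return np.median(P[v-r:v+r+1,u-r:u+r+1].reshape(-1,3),0).round(1)
print('mat',at(303,260),'bench',at(330,400),at(400,260),'counter',at(215,215),'lip',at(172,205),'jar',at(291,145),'tape',at(317,178))
m=((hsv[...,2]<50)).astype(np.uint8); m[:225]=0;m[295:]=0;m[:,:265]=0;m[:,340:]=0
q=np.argwhere(m)[:,::-1].astype(np.float32); b=cv2.boxPoints(cv2.minAreaRect(q)); w=np.array([onplane(c,*p,3) for p in b])
print('mat c',w.mean(0),[np.linalg.norm(w[i]-w[i-1]) for i in range(4)],np.degrees(np.arctan2(*(w[1]-w[0])[[1,0]])))
# capsule: blue band & yellow wing
roi=np.zeros(im.shape[:2],bool);roi[195:245,355:430]=1
bl=roi&(hsv[...,0]>105)&(hsv[...,0]<130)&(hsv[...,1]>120); ye=roi&(hsv[...,0]>12)&(hsv[...,0]<35)&(hsv[...,1]>120)&(np.arange(640)>395)
for n,k in(('blue',bl),('yel',ye)): print(n,k.sum(),np.argwhere(k).mean(0)[::-1],np.median(P[k],0))
# port: red & blue marks
roi[:]=0;roi[175:225,160:215]=1
re=roi&((hsv[...,0]<8)|(hsv[...,0]>172))&(hsv[...,1]>120)
bm=roi&(hsv[...,0]>95)&(hsv[...,0]<130)&(hsv[...,1]>100)
for n,k in(('red',re),('blue',bm)):
    nn,l,s,ce=cv2.connectedComponentsWithStats(k.astype(np.uint8))
    for i in range(1,nn): print(n,s[i,4],ce[i].round(1),onplane(c,*ce[i],75).round(1))
cp=np.abs(P[...,2]-60)<4; cp[:130]=0;cp[240:]=0;cp[:,:140]=0;cp[:,240:]=0
q=P[cp][:,:2].astype(np.float32); print('counter',cv2.minAreaRect(q))
E
python3 rough.py
```

```text
mat [442.7 -60.5   4.7] bench [ 118.1 -117.     0.8] [ 438.3 -293.     1.2] counter [545.6 139.6  60.6] lip [568.3 235.6  75.2] jar [705.5 -39.4  75.8] tape [640.4 -98.1  17.8]
mat c [445.47431621 -60.37950713   3.        ] [np.float64(115.3398480913941), np.float64(116.07847262938904), np.float64(116.99795275513019), np.float64(115.7745726441793)] -8.261131570862114
blue 157 [392.78343949 215.58598726] [ 531.58058004 -269.21220686   78.8616287 ]
yel 172 [409.88372093 213.61627907] [ 534.78872188 -307.36295912   81.29378834]
red 4 [203.5 199. ] [580.9 163.5  75. ]
red 4 [170.5 200. ] [580.3 239.4  75. ]
blue 8 [192.2 184.5] [615.8 189.9  75. ]
blue 9 [181.7 213.8] [547.4 213.   75. ]
counter ((631.2853393554688, 211.38995361328125), (197.36062622070312, 242.1318359375), 89.17049407958984)
```

```bash
python3 - <<'E'
from h import *
R0=np.array([[1,0,0],[0,-1,0],[0,0,-1.]])
Rz=lambda a: cv2.Rodrigues(np.array([0,0,a]))[0]
for nm,p in (('wport',(560,200,330)),('wmat',(450,-60,330)),('wcap',(510,-270,330))):
    best=None
    for a in np.radians(range(-180,180,30)):
        q=inverse_kinematics(p,Rz(a)@R0)
        if q is not None:
            d=np.abs(np.array(q)-read_state()['qpos']).max()
            if best is None or d<best[0]: best=(d,a)
    print(nm,best); movep(p,Rz(best[1])@R0)
    c=snap(nm[0:1]=='w' and 'wrist',nm); T=c['cam_to_world']; print(T.round(3).tolist(),c['fx'],read_state()['qpos'].round(2) if hasattr(read_state()['qpos'],'round') else read_state()['qpos'])
print(read_state()['time'])
ims=[cv2.imread(f'pics/{n}.png') for n in('wport','wcap')]
cv2.imwrite('pics/both.png',cv2.resize(np.hstack(ims),(800,300)))
E
```

```text
wport (np.float64(0.5270457828573728), np.float64(0.0))
[[1.0, -0.003, 0.0, 559.618], [0.003, 0.965, 0.26, 267.574], [-0.001, -0.26, 0.965, 471.985], [0.0, 0.0, 0.0, 1.0]] 357.5304007412802 [-0.7   0.41  0.36  1.57 -0.15  1.19 -0.3 ]
wmat (np.float64(0.34436936546852714), np.float64(-0.5235987755982988))
[[0.868, 0.48, 0.13, 483.699], [-0.497, 0.838, 0.226, -1.25], [0.0, -0.261, 0.965, 472.395], [0.0, 0.0, 0.0, 1.0]] 357.5304007412802 [-0.53  0.15  0.6   1.91 -0.1   1.1  -0.41]
wcap (np.float64(0.3656063873528451), np.float64(-1.0471975511965976))
[[0.502, 0.835, 0.226, 567.544], [-0.865, 0.484, 0.131, -235.948], [-0.0, -0.261, 0.965, 471.896], [0.0, 0.0, 0.0, 1.0]] 357.5304007412802 [-0.16  0.45  0.79  1.63 -0.34  1.2  -0.34]
4.0083
```

View pics/both.png

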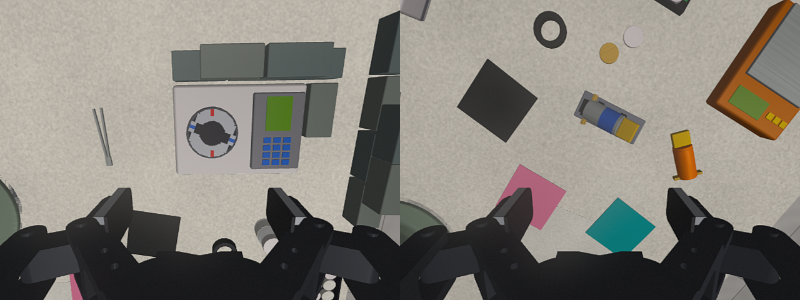

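The wrist views show the port at about (340,210) in full-size pixels, with its red and blue marks clear. The capsule is at about (330,187), wing to the lower right. Now the finer measurements.

```bash
cat > fine.py <<'E'
from h import *
def comps(k,lo):
    nn,l,s,ce=cv2.connectedComponentsWithStats(k.astype(np.uint8)); return [(s[i,4],ce[i]) for i in range(1,nn) if s[i,4]>=lo]
c=load('wport'); P=cloud(c); hsv=cv2.cvtColor(c['image'],cv2.COLOR_BGR2HSV)
roi=np.zeros((480,640),bool);roi[160:265,290:390]=1
re=roi&((hsv[...,0]<8)|(hsv[...,0]>172))&(hsv[...,1]>110); bm=roi&(hsv[...,0]>95)&(hsv[...,0]<130)&(hsv[...,1]>90)
for n,k in(('red',re),('blue',bm)):
    W=[(s,onplane(c,*p,75)) for s,p in comps(k,12)]
    for s,p in W: print(n,s,p.round(1))
k=roi&(np.abs(P[...,2]-75)<2.5); q=P[k]; print('lip',len(q),q.mean(0),cv2.minEnclosingCircle(q[:,:2].astype(np.float32)))
c=load('wcap'); P=cloud(c); im=c['image']; hsv=cv2.cvtColor(im,cv2.COLOR_BGR2HSV)
roi[:]=0;roi[135:235,270:400]=1
bl=roi&(hsv[...,0]>105)&(hsv[...,0]<130)&(hsv[...,1]>120); ye=roi&(hsv[...,0]>12)&(hsv[...,0]<35)&(hsv[...,1]>130)
for n,k in(('blue',bl),('yel',ye)):
    for s,p in comps(k,20): print(n,s,p.round(1),P[int(p[1]),int(p[0])].round(1))
# blue band: cylinder fit, r=20 (axis yaw & position)
from scipy.optimize import least_squares
q=P[cv2.erode(bl.astype(np.uint8),np.ones((3,3)))>0]; print('band pts',len(q),q.min(0),q.max(0))
el=np.radians(20)
def f(x):
    a=np.array([np.cos(x[2])*np.cos(el),np.sin(x[2])*np.cos(el),np.sin(el)]); d=q-np.array([x[0],-265,x[1]]); return np.linalg.norm(d-np.outer(d@a,a),axis=1)-20
s=least_squares(f,[530,60,np.radians(-85)],loss='soft_l1'); x=s.x; print('cyl x@y=-265,z',x[:2],np.degrees(x[2]),np.abs(f(x)).mean())
# wing: yellow main blob direction
W=max(comps(ye,20),key=lambda t:t[0])
n_,l=cv2.connectedComponents(ye.astype(np.uint8)); lab=l[int(W[1][1]),int(W[1][0])]; q2=P[l==lab]; r=cv2.minAreaRect(q2[:,:2].astype(np.float32)); print('wing',r,np.median(q2,0))
# cradle base
k=roi&(P[...,2]>2.5)&(P[...,2]<16)&(hsv[...,2]<140)&(hsv[...,1]<90); q3=P[k][:,:2].astype(np.float32); r=cv2.minAreaRect(q3); print('cradle',r,len(q3),np.median(P[k][:,2]))
E
python3 fine.py; python3 - <<'E'
from h import *
i=cv2.imread('pics/wcap.png')[125:245,260:410]; cv2.imwrite('pics/crop1.png',cv2.resize(i,None,fx=4,fy=4))
E
```

```text
red 55 [581.2 236.1  75. ]
red 50 [582.5 161.9  75. ]
blue 51 [546.7 211.3  75. ]
blue 50 [617.6 187.1  75. ]
lip 3666 [581.62025062 201.03667032  74.72322338] ((581.4583129882812, 199.4182891845703), 46.84194564819336)
blue 818 [333.3 190.2] [ 538.6 -270.2   80.2]
yel 69 [311.6 155.7] [ 558.  -230.8   53.7]
yel 60 [293.1 194.1] [ 509.2 -234.6   52.8]
yel 874 [363.4 207.9] [ 539.2 -308.3   80.4]
band pts 661 [ 522.00806237 -283.97241512   63.92722248] [ 567.54377568 -235.94836464  471.8960941 ]
cyl x@y=-265,z [534.89472918  57.71036505] -85.63804218032821 2.8142219590144593
wing ((541.4166259765625, -285.3451232910156), (104.6841049194336, 39.13962936401367), 82.6244888305664) [ 538.67406218 -308.96793855   80.5360915 ]
cradle ((536.1450805664062, -278.07635498046875), (56.03166580200195, 140.0912628173828), 3.3622257709503174) 1272 7.617374099239726
```

View pics/crop1.png

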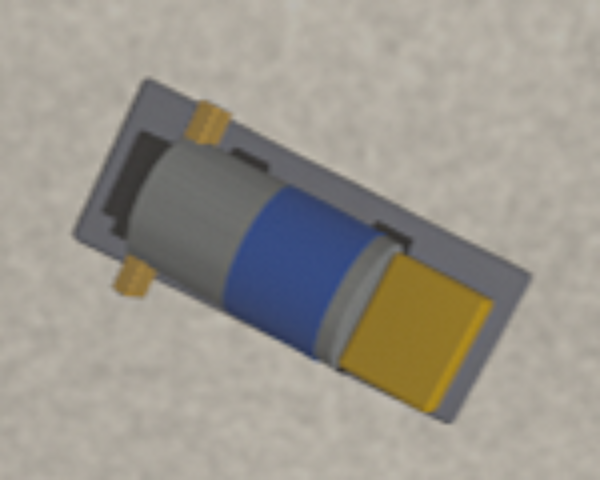

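The crop shows the capsule seated in the cradle with the wing to the lower right and both brass lugs out at the upper left. The cradle base fits at 56.0 × 140.1 mm and agrees with the wing and lug positions. The port is at (581.9,199.2), with its y axis at 91.1° and the slots at 161.1°. Next I'll search for feasible tilted grasps.

```bash
cat >> h.py <<'E'
el=np.radians(20); th=np.radians(-86.64)
hd=np.array([np.cos(th),np.sin(th),0]); a=np.cos(el)*hd+np.array([0,0,np.sin(el)])
xc=-np.sin(el)*hd+np.array([0,0,np.cos(el)]); yc=np.cross(a,xc)
C1=np.stack([xc,yc,a],1); foot1=np.array([533.6,-230.4,45.])
def tool_in_cap(phi,s):   # tool axes in capsule frame, jaws along y
    z=-np.array([np.sin(phi),0,np.cos(phi)]); x=np.array([0,s,0.]); return np.stack([x,np.cross(z,x),z],1)
def tcp_in_cap(phi,zg): return np.array([0,0,zg])-18.7*np.array([np.sin(phi),0,np.cos(phi)])
def up(psi,tilt=0): # capsule frame upright, x_c at yaw psi
    return np.array([[np.cos(psi),-np.sin(psi),0],[np.sin(psi),np.cos(psi),0],[0,0,1.]])
port=np.array([581.9,199.2,60.]); pyaw=np.radians(91.1); mat=np.array([446.,-60.4,3.])
E
python3 - <<'E'
from h import *
for ph in(25,35,45,55):
  for s in(1,-1):
    f=np.radians(ph); T=tool_in_cap(f,s); t=tcp_in_cap(f,91)
    R=C1@T; p=foot1+C1@t; back=-R[:,2]
    q=[inverse_kinematics(x,R) for x in(p,p+90*back,p+np.array([0,0,120]))]
    ok=[x is not None for x in q]
    ups=[]
    for y in range(-180,180,30):
      U=up(np.radians(y)); pp=[mat+[0,0,h]+U@t for h in(0,100)]
      qs=[inverse_kinematics(x,U@T) for x in pp]
      if all(x is not None for x in qs):
        ups.append((y,float(np.abs(np.array(qs[0])-q[0]).max().round(2)) if q[0] is not None else 0))
    print(ph,s,ok,None if q[0] is None else np.round(q[0],2),ups)
E
```

```text
25 1 [True, True, True] [ 0.28  1.27  0.89  1.31 -1.16  1.82 -1.73] [(-150, 2.74), (-120, 2.59), (-90, 2.75), (-60, 2.92), (-30, 3.12), (0, 3.34), (30, 3.42), (60, 3.26), (90, 1.31), (120, 3.84)]
25 -1 [True, True, True] [ 0.6   1.06  0.17  1.28 -0.67  1.48  1.09] [(-150, 2.28), (-120, 3.34), (-90, 2.84), (-60, 2.61), (-30, 2.39), (0, 2.18), (30, 1.89), (60, 1.6), (90, 1.38), (120, 1.81)]
35 1 [True, True, True] [ 0.2   1.2   0.91  1.41 -1.12  1.64 -1.73] [(-120, 2.58), (-90, 2.87), (-60, 2.97), (-30, 3.13), (0, 3.31), (30, 3.38), (60, 3.19), (90, 1.35), (120, 3.59)]
35 -1 [True, True, True] [ 0.54  0.98  0.2   1.39 -0.62  1.31  1.08] [(-120, 3.21), (-90, 2.74), (-60, 2.56), (-30, 2.37), (0, 2.18), (30, 1.95), (60, 1.71), (90, 1.54), (120, 2.35)]
45 1 [True, True, True] [ 0.11  1.13  0.93  1.52 -1.09  1.46 -1.73] [(-120, 2.85), (-90, 2.97), (-60, 3.01), (-30, 3.14), (0, 3.3), (30, 3.34), (60, 3.22), (90, 1.35), (120, 3.29)]
45 -1 [True, True, True] [ 0.46  0.9   0.23  1.49 -0.57  1.14  1.04] [(-120, 3.0), (-90, 2.64), (-60, 2.5), (-30, 2.34), (0, 2.15), (30, 1.97), (60, 1.77), (90, 1.69), (120, 2.53)]
55 1 [True, True, True] [ 0.02  1.08  0.96  1.62 -1.07  1.27 -1.75] [(-120, 3.01), (-90, 3.05), (-60, 3.05), (-30, 3.15), (0, 3.3), (30, 3.33), (60, 3.19), (90, 3.25), (120, 3.25)]
55 -1 [True, True, True] [ 0.38  0.84  0.27  1.6  -0.51  0.96  0.97] [(-120, 2.96), (-90, 2.52), (-60, 2.41), (-30, 2.26), (0, 2.09), (30, 1.93), (60, 1.77), (90, 1.76), (120, 2.62)]
```

```bash
python3 - <<'E'
from h import *
f=np.radians(35); T=tool_in_cap(f,-1); t=tcp_in_cap(f,89); R=C1@T; p=foot1+C1@t
movep(p-90*R[:,2],R); print('guard',movel(p,R,max_speed=80,guard=12))
print(np.round(read_state()['eef_pos']-p,1)); clamp(); s=read_state(); print('gap',s['finger_gap'],np.round(s['ft_force'],1))
foot_t=R.T@(foot1-np.array(s['eef_pos'])); np.save('foot_t.npy',foot_t)
print(movel(p+[0,0,110],R,max_speed=100,guard=40)); s=read_state(); print('gap',s['finger_gap'],np.round(s['ft_force'],1),s['time'])
snap('wrist','held')
c=snap('scene','sheld')
a_,b_=np.array([cv2.imread('pics/held.png'),cv2.imread('pics/sheld.png')]); cv2.imwrite('pics/held2.png',cv2.resize(np.hstack([a_,b_]),(800,300)))
E
```

```text
guard False
[ 0.1 -0.5  0.4]
gap 35.150728785096746 [-2.3 -1.8  4.3]
False
gap 35.26974604366311 [-0.4 -0.1 -3.8] 8.35
```

View pics/held2.png

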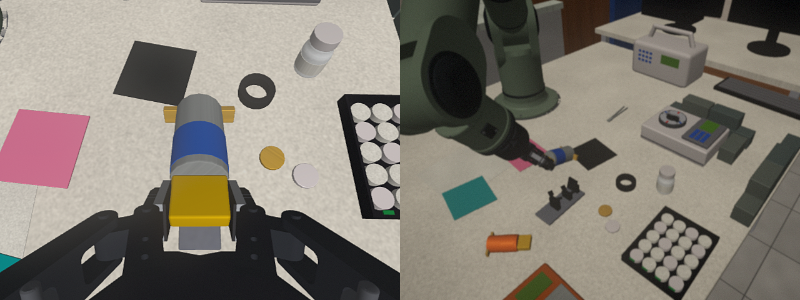

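The capsule is held squarely by the wing (wing at about (200,200) in the left picture) and clear of the cradle. I'll move over the mat and check its tilt in the hand.

```bash
cat > tilt.py <<'E'
from h import *
from scipy.optimize import least_squares
def axis(c,R,p,foot_t,a_t):
    """cylinder r=20 fitted to the depth points around the expected capsule; returns foot, axis (world)"""
    P=cloud(c).reshape(-1,3)[c['range_z'].ravel()>0]; a0=R@a_t; f0=p+R@foot_t; d=P-f0; h=d@a0; r=np.linalg.norm(d-np.outer(h,a0),axis=1)
    q=P[(h>10)&(h<66)&(r<26)]
    B=np.linalg.svd(a0[None])[2][1:]
    def g(x): 
        ax=a0+x[2]*B[0]+x[3]*B[1]; ax/=np.linalg.norm(ax); e=q-(f0+x[0]*B[0]+x[1]*B[1]); return np.linalg.norm(e-np.outer(e@ax,ax),axis=1)-20
    s=least_squares(g,np.zeros(4),loss='soft_l1'); x=s.x; ax=a0+x[2]*B[0]+x[3]*B[1]
    return f0+x[0]*B[0]+x[1]*B[1],ax/np.linalg.norm(ax),len(q),np.abs(g(x)).mean()
E
python3 - <<'E'
from tilt import *
f=np.radians(35); T=tool_in_cap(f,-1); foot_t=np.load('foot_t.npy'); U=up(np.radians(90)); R=U@T; a_t=T.T@np.array([0,0,1.])
movep(mat+[0,0,100]-R@foot_t,R)
s=read_state(); c=snap('wrist','abovemat'); R=np.array(s['tool_rot']); p=np.array(s['eef_pos'])
ft,ax,n,e=axis(c,R,p,foot_t,a_t); print('foot',ft.round(1),'expected',(p+R@foot_t).round(1),'axis',ax.round(3),n,e,s['finger_gap'],s['time'])
E
```

```text
foot [445.6 -60.9 103. ] expected [446.1 -60.8 103. ] axis [0.004 0.012 1.   ] 7286 0.32120143165231113 34.92026662498959 10.5333
```

```bash
python3 - <<'E'
from tilt import *
s=read_state(); p=np.array(s['eef_pos']); R=np.array(s['tool_rot'])
movel(p-[0,0,90],max_speed=100); print('touch',movel(p-[0,0,105],max_speed=15,guard=8))
s=read_state(); p=np.array(s['eef_pos']); foot=p+R@np.load('foot_t.npy'); print('foot z',foot,np.round(s['ft_force'],1))
open_gripper(); np.save('foot_mat.npy',foot)
movel(p-110*R[:,2],max_speed=120)
# look from vertical view with the tool above-behind
R0=np.array([[1,0,0],[0,-1,0],[0,0,-1.]]); Rz=lambda a: cv2.Rodrigues(np.array([0,0,a]))[0]
c=snap('wrist','stood'); snap('scene','sstood'); print(read_state()['time'])
# IK for regrasp (jaws along capsule x, U yaw 90 => jaws along world +-y) and insertion/turn yaws
for k in(0,1):
    b=np.pi/2+k*np.pi
    print(k,[None if (q:=inverse_kinematics(foot+[0,0,h],Rz(b)@R0)) is None else np.round(q,2) for h in(73,200)])
    for y in(70,35,0):
      for m in(0,1):
        bb=pyaw+np.radians(y)-np.pi/2+m*np.pi
        q=inverse_kinematics(port+[0,0,73],Rz(bb)@R0); print('  port',y,m,None if q is None else np.round(q,2))
  
a_,b_=[cv2.imread(f'pics/{n}.png') for n in('stood','sstood')]; cv2.imwrite('pics/stood2.png',cv2.resize(np.hstack([a_,b_]),(800,300)))
E
```

```text
touch True
foot z [446.11323109 -61.14096854   2.5705724 ] [-2.1  3.1 14.3]
14.0583
0 [array([ 0.3 ,  0.53, -0.38,  2.16,  0.39,  0.52,  1.19]), array([-0.17,  0.29,  0.22,  2.08, -0.09,  0.78,  1.67])]
  port 70 0 [-0.47  0.62  0.06  1.72 -0.05  0.81  0.86]
  port 70 1 [-0.98  0.84  0.91  1.74 -0.79  0.97 -1.65]
  port 35 0 [-0.54  0.63  0.17  1.72 -0.14  0.81  0.33]
  port 35 1 [-1.05  0.95  1.1   1.75 -0.96  1.09 -2.13]
  port 0 0 [-0.64  0.65  0.32  1.72 -0.26  0.81 -0.18]
  port 0 1 [ 0.31  0.98 -1.28  1.67  0.99  1.27  1.98]
1 [array([-0.45,  0.62,  0.62,  2.19, -0.72,  0.54, -0.86]), array([-0.72,  0.44,  0.95,  2.1 , -0.49,  0.84, -1.04])]
  port 70 0 [-0.47  0.62  0.06  1.72 -0.05  0.81  0.86]
  port 70 1 [-0.98  0.84  0.91  1.74 -0.79  0.97 -1.65]
  port 35 0 [-0.54  0.63  0.17  1.72 -0.14  0.81  0.33]
  port 35 1 [-1.05  0.95  1.1   1.75 -0.96  1.09 -2.13]
  port 0 0 [-0.64  0.65  0.32  1.72 -0.26  0.81 -0.18]
  port 0 1 [ 0.31  0.98 -1.28  1.67  0.99  1.27  1.98]
```

View pics/stood2.png

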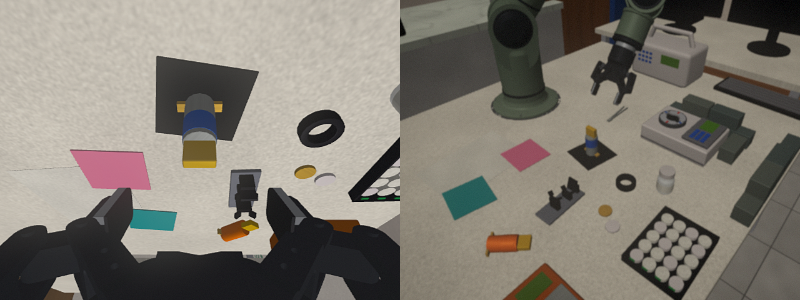

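The capsule is standing on the mat, released, at about (200,125) in the left picture. I'll look at it from the same relative pose I used for the port, to cancel camera offset, then take it again from above.

```bash
cat >> h.py <<'E'
R0=np.array([[1,0,0],[0,-1,0],[0,0,-1.]]); Rz=lambda b: cv2.Rodrigues(np.array([0,0,float(b)]))[0]
E
python3 - <<'E'
from h import *
foot=np.load('foot_mat.npy')
movep(foot+[-22,1,358-foot[2]],R0)
c=snap('wrist','wingtop'); P=cloud(c); hsv=cv2.cvtColor(c['image'],cv2.COLOR_BGR2HSV)
k=(hsv[...,0]>12)&(hsv[...,0]<35)&(hsv[...,1]>120)&(np.linalg.norm(P[...,:2]-foot[:2],axis=-1)<40)
kt=k&(P[...,2]>100); v,u=np.nonzero(kt); q=np.array([onplane(c,x,y,103)[:2] for x,y in zip(u,v)],np.float32)
print('wing top',len(q),np.median(P[kt][:,2]),cv2.minAreaRect(q),'kin foot',foot)
l=k&(P[...,2]<20); 
print('lugs',l.sum(),P[l].mean(0) if l.any() else '')
movep(foot+[0,0,170],Rz(np.pi/2)@R0)
# guarded descent, fingertips to capsule z = 73.5
print('guard',movel(foot+[0,0,73.5],max_speed=80,guard=12)); clamp(); s=read_state(); print('gap',s['finger_gap'],s['eef_pos'],np.round(s['ft_force'],1),np.round(s['torque'],2),s['time'])
E
```

```text
wing top 372 102.57131386599735 ((537.2521362304688, -175.813232421875), (110.76741790771484, 311.2090759277344), 23.82901382446289) kin foot [446.11323109 -61.14096854   2.5705724 ]
lugs 128 [441.64059894 -61.99858779   8.1852688 ]
guard False
gap 12.996813750988489 [446.15827064 -61.20099347  76.24235122] [-0.9  0.7  6.5] [0.04 0.27 0.08] 18.6417
```

```bash
python3 - <<'E'
from h import *
foot=np.load('foot_mat.npy'); c=load('wingtop'); P=cloud(c); hsv=cv2.cvtColor(c['image'],cv2.COLOR_BGR2HSV)
k=(hsv[...,0]>12)&(hsv[...,0]<35)&(hsv[...,1]>120)&(c['range_z']>0)&(np.linalg.norm(P[...,:2]-foot[:2],axis=-1)<40)
kt=k&(P[...,2]>100)&(P[...,2]<106); v,u=np.nonzero(kt); q=np.array([onplane(c,x,y,103)[:2] for x,y in zip(u,v)],np.float32)
print(len(q),cv2.minAreaRect(q),q.mean(0))
l=k&(P[...,2]<20); v,u=np.nonzero(l)
n,lab,st,ce=cv2.connectedComponentsWithStats(l.astype(np.uint8))
for i in range(1,n): print(st[i,4],onplane(c,*ce[i],9).round(1))
s=read_state(); p=np.array(s['eef_pos']); f0=np.array(s['ft_force'])
print(movel(p+[0,0,130],max_speed=100,guard=40)); s=read_state(); print(s['finger_gap'],np.round(s['ft_force']-f0,1))
snap('wrist','held3')
E
```

```text
365 ((445.15875244140625, -60.0313720703125), (33.7493896484375, 12.428033828735352), 0.07059384137392044) [444.9849  -60.07692]
75 [420.  -60.3   9. ]
40 [472.2 -59.6   9. ]
11 [472.2 -76.5   9. ]
2 [468.9 -84.9   9. ]
False
12.818669806922355 [  2.1  -1.2 -11.4]
```

```bash
python3 - <<'E'
from h import *
P0=np.array([582.9,198.1,60.]); np.save('P0.npy',P0); b=pyaw+np.radians(70)-np.pi/2; R=Rz(b)@R0; H=73.3
movep(P0+[0,0,H+65],R); movel(P0+[0,0,H+20],R,max_speed=80)
s=read_state(); print(s['eef_pos'],s['time'],np.round(s['ft_force'],1)); f0=np.array(s['ft_force'])
g=movel(P0+[0,0,H-2],R,max_speed=25,guard=12); s=read_state(); print(g,'z above home',s['eef_pos'][2]-P0[2]-H,s['eef_pos'],np.round(np.array(s['ft_force'])-f0,1),np.round(s['torque'],2),s['finger_gap'],s['time'])
E
```

```text
[583.06255503 197.99357821 153.38412305] 21.975 [ 0.1  0.4 -3.9]
True z above home -0.004998527985534906 [582.85869105 198.06289409 133.29500147] [-1.3 -0.7 11.8] [-0.04  0.28 -0.01] 13.047651355216573 22.7333
```

The foot touched down exactly at the home height. Now I'll turn clockwise in steps, watching the torque.

```bash
python3 - <<'E'
from h import *
s=read_state(); p=np.array(s['eef_pos'])+[0,0,.3]; t0=s['torque'][2]
for d in list(range(10,61,10))+[64,67,69,71,73,75]:
    movep(p,Rz(pyaw+np.radians(70-d)-np.pi/2)@R0); wait(.1); s=read_state(); X=np.array(s['tool_rot'])[:,0]
    act=np.degrees(np.arctan2(X[1],X[0])-pyaw)+90
    print(d,'yaw left %.1f'%act,np.round(s['ft_force'],1),'tz %.2f'%(s['torque'][2]-t0),'gap %.1f'%s['finger_gap'],'%.2f'%s['time'],np.round(np.array(s['eef_pos'])-p,1))
    if abs(s['torque'][2]-t0)>1.2 or np.linalg.norm(s['ft_force'])>60: break
snap('wrist','turned')
E
```

```text
10 yaw left 60.3 [-0.1  0.  -4. ] tz 0.04 gap 13.6 23.10 [-0.1  0.1 -0.2]
20 yaw left 50.3 [-0.6 -0.1 -4.3] tz 0.05 gap 12.9 23.47 [-0.1 -0.  -0.1]
30 yaw left 40.4 [-0.6  0.3 -3.9] tz 0.03 gap 12.9 23.83 [-0. -0. -0.]
40 yaw left 30.4 [ 0.5  0.7 -4.6] tz 0.01 gap 13.0 24.20 [-0. -0. -0.]
50 yaw left 20.4 [-0.7  0.4 -4.6] tz 0.03 gap 13.1 24.57 [-0. -0. -0.]
60 yaw left 10.4 [-0.9  0.6 -4.2] tz 0.03 gap 12.7 24.93 [-0.  0. -0.]
64 yaw left 6.2 [ 0.2 -0.3 -4.3] tz 0.01 gap 13.0 25.28 [ 0. -0.  0.]
67 yaw left 3.1 [ 0.   1.5 -4.5] tz 0.04 gap 12.8 25.63 [-0. -0. -0.]
69 yaw left 1.1 [ 0.5  0.  -3.5] tz 0.01 gap 12.9 25.98 [ 0.  0. -0.]
71 yaw left -0.9 [-3.5 -0.3 -3.4] tz 0.11 gap 12.8 26.33 [-0.3  0.  -0.1]
73 yaw left -2.9 [-4.5  0.4 -3.6] tz 0.96 gap 13.0 26.68 [-0.2  0.1 -0.1]
75 yaw left -4.9 [-3.7 -0.2 -2.7] tz 1.77 gap 13.0 27.03 [-0.1  0.1 -0. ]
```

The stop was reached at about 71–72°, where torque rose to 1.8 N·m. I'll press it down lightly, ease the torque, let go and check.

```bash
python3 - <<'E'
from h import *
s=read_state(); p=np.array(s['eef_pos']); R=Rz(pyaw-np.radians(2)-np.pi/2)@R0
movep(p,R); print(movel(p-[0,0,3],R,max_speed=10,guard=8)); s=read_state(); print(s['eef_pos'],np.round(s['ft_force'],1),round(s['torque'][2],2))
open_gripper(); wait(.2); p=np.array(read_state()['eef_pos']); movel(p+[0,0,60],max_speed=80); movel(p+[-22,0,225],max_speed=150)
movep([560,198,358],R0); wait(.3)
c=snap('wrist','final'); P=cloud(c); hsv=cv2.cvtColor(c['image'],cv2.COLOR_BGR2HSV); c2=snap('scene','sfinal'); print(read_state()['time'])
P0=np.load('P0.npy')
k=(hsv[...,0]>12)&(hsv[...,0]<35)&(hsv[...,1]>120)&(c['range_z']>0)&(np.linalg.norm(P[...,:2]-P0[:2],axis=-1)<40)&(P[...,2]>153)&(P[...,2]<168)
print('wing',k.sum(),np.median(P[k][:,2]),cv2.minAreaRect(np.array([onplane(c,x,y,160)[:2] for y,x in np.argwhere(k)],np.float32)))
i=c['image'][150:330,230:430]; j=cv2.resize(c2['image'],(400,300)); cv2.imwrite('pics/fin.png',np.hstack([cv2.resize(i,(400,300)),j]))
E
```

```text
True
[582.47550248 198.11032265 133.37167836] [-3.4  0.6  9.6] 0.52
31.25
wing 505 159.6100364476144 ((581.4285888671875, 199.70335388183594), (13.660876274108887, 35.40251541137695), 0.653971791267395)
```

View pics/fin.png

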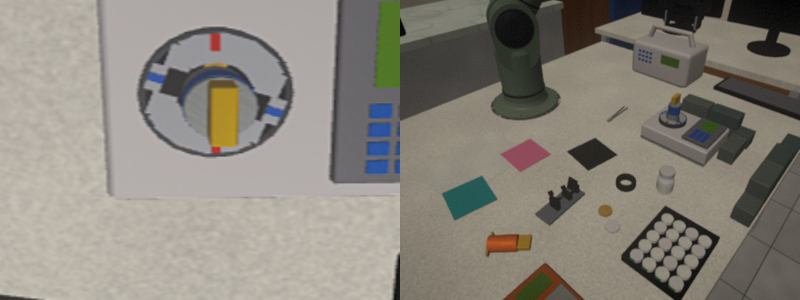

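The wing lies along the red marks at 90.7° and its top is at 159.6 mm, where 160 is home. The slots are empty and the bystanders haven't moved.

```bash
python3 -c "
from h import *
print(finish_job())"
```

```text
the job is handed in; nothing more can be done
None
```

The capsule is locked in the bayonet port and released, and the job was handed in at about 31 s of the 70 s allowed. I lifted it from the cradle by the wing, stood it upright on the black mat and let go. I then took it again by the wing from above, pushed it home through the slots and turned it clockwise to the stop.

**Last checks:**
- **Fully home:** on insertion the foot touched at the expected home height. After release the wing top was at 159.6 mm (160 expected).
- **Locked:** torque rose to about 1.8 N·m at the stop, after roughly 71–72° of commanded turn. The wing lies at 90.7°, and the port's red marks at 91.1°.
- **Bystanders:** the other things look unmoved in the last scene picture; I did not re-measure them.
- **Disagreement:** the wrist camera was off by about 1 mm in x and y from the arm's own position of the standing capsule. I corrected the port position for this, and the insertion went in cleanly.

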